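# Put the loose microscope optics away in their trays

## Robot

A 7-joint arm with a two-finger parallel gripper is mounted at the origin on a cart in front of the work surface, level with it; the furniture and walls round the work are solid. World frame = base frame: x ahead of the robot, y to its left, z up, the work surface at z = 0. Lengths are in mm, angles in rad, forces in N, time in s.
With the tool pointing down it reaches from about 400 to 900 mm from the base axis. Payload 5.5 kg.
Tool frame: the origin (TCP) lies midway between the tips of the shut fingers; the grasp point (between the pads) lies 19 mm behind it; z points along the fingers, y is the line along which they close (so a half turn about z gives the same grasp; the last joint's range is limited). The gripper opens to 92 mm and grips with 3 to 60 N. Pads are 19 mm wide; open, the fingers measure 130 mm over their backs; the gripper's body (75 mm by 190 mm) begins 47 mm behind the grasp point.
Start: joints at [-0.909, 0.501, -0.427, 1.55, 0.221, 1.138, -0.21], TCP at [252.366, 599.009, 197.129] pointing down, gripper open.
Joint ranges: [-2.88, 2.88], [-0.31, 2.03], [-1.54, 1.56], [0.2, 2.42], [-1.41, 4.55], [0.19, 2.02], [-2.57, 2.57]. Speed limits (rad/s): [2.57, 2.57, 3.14, 3.14, 3.14, 3.14, 3.14].

## Interface

Orientations are given as a 3x3 rotation matrix whose columns are the frame's x, y, z axes.
In Python, from rig import * gives the robot as it stands.
- The arm moves only by the tool play_rows, never from a script. Its argument "increments" is a list of rows, each a list of 4 numbers: the shift along the tool's x, y, z in mm, then the turn about the tool's z in rad. In form: [[x, y, z, spin], ...]. A call has exactly 5 rows; each row shifts and turns the commanded pose from where the row before left it, along the tool's axes as they then stand; what a row does not reach is not made up. A row lasts 1/10 s, in which the tool goes at most 50 mm and 8.59 degrees, less where a joint would pass 70% of its speed; a pose out of reach is approached as far as the arm can. A call with a gripper value outside its range is refused whole. "grip" is the opening, from 0 (shut) to 1 (fully open), set as the call begins (left out, the last holds). The fingers move at their own pace and stop on an object; the grip force is fixed at half the most. Time passes only in rows, so rows that do not move let the fingers close, or fill a call up. It gives the time, the measured TCP pose, the force, the opening and the grip force at its end, in the units of the state.
- get_obs(): the state, without advancing time (a new reading comes with each control period).
- camera(name): name is "scene" or "top"; returns the picture (480x640x3 uint8, red, green, blue); there is no depth.
- camera_params(name): a dict with "vertical_fov" (degrees; the focal length in pixels is half the picture's height over the tangent of half this angle, whatever the lens; pixels are square), "cx", "cy" (the principal point, pixels), "extrinsics" (4x4, takes a point from camera to world coordinates). Camera axes: x right, y down, z forward; pixel columns grow to the right and rows downward; lengths in mm; the calibration is good to about 2 mm. A picture is of the moment at which its call begins. camera_params takes no time and is no camera call.
- job_done(): hands the job in; it is judged then, once.
Trained networks look in the newest picture that a camera, given by its name, has taken for a name from the list of things; names that differ only in an ending like _2 or _b are one class to them, and where a whole thing is asked for, a point or a joint stands for the part that bears it (a point fixed in the world has none). Each returns a list of dicts, best first, with "confidence" (0 to 1); they miss things now and then, are a little off and sometimes report something else, mostly with a low value. They report only what shows in the picture. A call takes as long as a camera call. They do not tell look-alikes from the thing itself.
- find_in(query, camera): "centre" ([x, y, z] in mm, in world coordinates, good to about 4 mm: the middle of the surface that is visible of it).
The state is a dict: "t": time; "joint_positions": joint angles; "dq": joint speeds; "joint_efforts": joint torques, N m; "tool_pos": TCP position; "ee_rot": TCP orientation; "force": force on the tool from outside, world axes, zero at the start; "moment": the same for the moment, N m; "opening": finger opening in mm; "grasp_force": force on a finger pad.
Only numpy, scipy, OpenCV 4.12 (cv2) and the standard library are available. Lean on these libraries where they do the work, as an engineer would, in place of code of your own. Each camera call takes 0.05 s, during which the arm holds its last target. There are 200 camera calls.

## Task

Put the loose microscope optics away in the three grey trays: one filter cube flat in each square bay, one objective lens in each of the two smaller round wells, and the spare eyepiece that stands among them on the mat in the single wide round well, all standing upright on the floor of their pockets. They are delicate: set each one down rather than dropping it, and do not shift or tip the oil bottle or the cleaner bottle.

Things in the scene. Friction and masses are not known exactly. Their poses are not given: they have to be found in the camera images.
- filter_cube_1: black plastic filter cube of a microscope, 38 x 36 mm in plan and 37 mm high, with a round dark window in its sides; loose (about 90 g), standing on a flat pale mat 2 mm thick that is fixed to the bench. Origin: centre of its underside (within 1 mm), z up; its faces are square to its x and y axes. Same kind as filter_cube_2; either may go in either square bay.
- filter_cube_2: black plastic filter cube of a microscope, 38 x 36 mm in plan and 37 mm high, with a round dark window in its sides; loose (about 90 g), standing on a flat pale mat 2 mm thick that is fixed to the bench. Origin: centre of its underside (within 1 mm), z up; its faces are square to its x and y axes. Same kind as filter_cube_1.
- objective_1: objective lens: egg-shaped white barrel with dark bands, 30 mm across, 45 mm high, about 120 g, loose, standing upright on the 2 mm bench mat. Origin: centre of its underside, z up; round, yaw does not matter. Same kind as objective_2; either may go in either small well. Straight sided, 29 mm across, from 10 to 30 mm above its underside, narrower above and below.
- objective_2: objective lens: egg-shaped white barrel with dark bands, 30 mm across, 45 mm high, about 120 g, loose, standing upright on the 2 mm bench mat. Origin: centre of its underside, z up; round, yaw does not matter. Same kind as objective_1. Straight sided, 29 mm across, from 10 to 30 mm above its underside, narrower above and below.
- eyepiece: spare eyepiece: black stepped round tube, 42 mm across at its widest and 52 mm high; loose (about 110 g), standing upright on the mat. A similar fixed one far back by the microscope is not meant. Origin: centre of its underside, z up; round. Straight sided, 41 mm across, from 13 to 26 mm up, then tapers to 30 mm at the top.
- square_tray: low plain grey plastic tray, fixed to the bench. Origin: centre of its underside, z up. 80 mm (its x) by 156 mm (its y), 10 mm high, with two square bays 60 x 60 mm, square to the tray, centred at y = -38 and +38 mm (x = 0). The bays' floor is 4 mm above the origin, their rims 10 mm. A flat tab 9 mm long stands out at either short end.
- twin_well_tray: low plain grey plastic tray, fixed to the bench. Origin: centre of its underside, z up. 80 mm (its x) by 156 mm (its y), 10 mm high, with two round wells 54 mm in diameter centred at y = -38 and +38 mm (x = 0). The wells' floor is 4 mm above the origin, their rims 10 mm. A flat tab 9 mm long stands out at either short end.
- wide_well_tray: low plain grey plastic tray, fixed to the bench. Origin: centre of its underside, z up. 90 x 90 mm, 10 mm high, with one round well 68 mm in diameter at its centre. The well's floor is 4 mm above the origin, its rim 10 mm. A flat tab 9 mm long stands out at its two y ends.
- oil_bottle: bystander: small amber bottle with a black cap, 30 mm across and 62 mm high, loose, standing among the optics on the mat; leave it where it is. Origin: centre of its underside, z up.
- cleaner_bottle: bystander: slim white bottle with a blue pointed cap, 34 mm across and 113 mm high, loose, standing on the bench at the right; leave it where it is. Origin: centre of its underside, z up.
There are look-alikes about, which are no part of the job. Leave any orange look-alike of the square_tray alone.

How it is judged (in metres and radians):
At the end, for the whole second after the job is handed in: One filter cube in each square bay, one objective in each small well, the eyepiece in the wide well: upright within 0.12 rad, underside within 3 mm of the pocket floor, centre within 13.5 (cube), 15.5 (objective), 16.5 mm (eyepiece) of the pocket centre along each tray axis, released, at rest ((((x of filter_cube_1 in the frame of square_tray between -0.0135 and 0.0135 m and y of filter_cube_1 in the frame of square_tray between -0.0515 and -0.0245 m and z of filter_cube_1 in the frame of square_tray between 0.001 and 0.007 m and angle between filter_cube_1's own z axis and vertical below 0.12 rad and linear speed of filter_cube_1 below 0.02 m/s) and (x of filter_cube_2 in the frame of square_tray between -0.0135 and 0.0135 m and y of filter_cube_2 in the frame of square_tray between 0.0245 and 0.0515 m and z of filter_cube_2 in the frame of square_tray between 0.001 and 0.007 m and angle between filter_cube_2's own z axis and vertical below 0.12 rad and linear speed of filter_cube_2 below 0.02 m/s)) or ((x of filter_cube_1 in the frame of square_tray between -0.0135 and 0.0135 m and y of filter_cube_1 in the frame of square_tray between 0.0245 and 0.0515 m and z of filter_cube_1 in the frame of square_tray between 0.001 and 0.007 m and angle between filter_cube_1's own z axis and vertical below 0.12 rad and linear speed of filter_cube_1 below 0.02 m/s) and (x of filter_cube_2 in the frame of square_tray between -0.0135 and 0.0135 m and y of filter_cube_2 in the frame of square_tray between -0.0515 and -0.0245 m and z of filter_cube_2 in the frame of square_tray between 0.001 and 0.007 m and angle between filter_cube_2's own z axis and vertical below 0.12 rad and linear speed of filter_cube_2 below 0.02 m/s))) and (((x of objective_1 in the frame of twin_well_tray between -0.0155 and 0.0155 m and y of objective_1 in the frame of twin_well_tray between -0.0535 and -0.0225 m and z of objective_1 in the frame of twin_well_tray between 0.001 and 0.007 m and angle between objective_1's own z axis and vertical below 0.12 rad and linear speed of objective_1 below 0.02 m/s) and (x of objective_2 in the frame of twin_well_tray between -0.0155 and 0.0155 m and y of objective_2 in the frame of twin_well_tray between 0.0225 and 0.0535 m and z of objective_2 in the frame of twin_well_tray between 0.001 and 0.007 m and angle between objective_2's own z axis and vertical below 0.12 rad and linear speed of objective_2 below 0.02 m/s)) or ((x of objective_1 in the frame of twin_well_tray between -0.0155 and 0.0155 m and y of objective_1 in the frame of twin_well_tray between 0.0225 and 0.0535 m and z of objective_1 in the frame of twin_well_tray between 0.001 and 0.007 m and angle between objective_1's own z axis and vertical below 0.12 rad and linear speed of objective_1 below 0.02 m/s) and (x of objective_2 in the frame of twin_well_tray between -0.0155 and 0.0155 m and y of objective_2 in the frame of twin_well_tray between -0.0535 and -0.0225 m and z of objective_2 in the frame of twin_well_tray between 0.001 and 0.007 m and angle between objective_2's own z axis and vertical below 0.12 rad and linear speed of objective_2 below 0.02 m/s))) and x of eyepiece in the frame of wide_well_tray between -0.0165 and 0.0165 m and y of eyepiece in the frame of wide_well_tray between -0.0165 and 0.0165 m and z of eyepiece in the frame of wide_well_tray between 0.001 and 0.007 m and angle between eyepiece's own z axis and vertical below 0.12 rad and linear speed of eyepiece below 0.02 m/s); the robot touches nothing.
It fails at once if the oil bottle is shifted by more than 20 mm or tipped over (distance of oil_bottle from where it was at the start of the episode above 0.02 m or angle between oil_bottle's own z axis and vertical above 0.3 rad).
It fails at once if the cleaner bottle is shifted by more than 20 mm or tipped over (distance of cleaner_bottle from where it was at the start of the episode above 0.02 m or angle between cleaner_bottle's own z axis and vertical above 0.3 rad).
It fails at once if one of the optics is dropped (free fall of more than about 25 mm) or knocked flying ((linear speed of filter_cube_1 above 0.7 m/s and contact force between filter_cube_1 and the fingers below 0.05 N) or (linear speed of objective_1 above 0.7 m/s and contact force between objective_1 and the fingers below 0.05 N) or (linear speed of eyepiece above 0.7 m/s and contact force between eyepiece and the fingers below 0.05 N) or (linear speed of filter_cube_2 above 0.7 m/s and contact force between filter_cube_2 and the fingers below 0.05 N) or (linear speed of objective_2 above 0.7 m/s and contact force between objective_2 and the fingers below 0.05 N)).
It also fails if it takes over 125 s, if anything falls off the work surface, if the arm or the gripper's body presses on something with over 40 N, if the wrist force passes 120 N, or if a joint passes its speed limit or range.

## Working session

There is one attempt and no reset: what is moved stays moved. The work goes in short steps, Python scripts to look and compute and a tool call to move; the robot and the scene stay as the last step left them, time stands still between calls to the robot, and variables do not carry over. Pictures are saved under pics/ and viewed, at most 14 in all, crops included, and the job is handed in when it is done.

Besides the shell and the picture viewer there is one more tool, called after "Request:" as name([rows], argument=value, ...), one row to a line, values as JSON. play_rows: Moves the arm, as the interface text tells. Its arguments: {"type":"object","properties":{"increments":{"type":"array","items":{"type":"array","items":{"type":"number"}}},"grip":{"type":"number"}},"required":["increments"]}

```bash
mkdir -p pics; ls; python3 - <<'E'
from rig import *
import cv2, numpy as np
o=get_obs(); print(o['t'],o['tool_pos'],np.round(o['ee_rot'],3).tolist(),o['opening'])
for c in ("top","scene"):
    im=camera(c); cv2.imwrite(f"pics/{c}0.png",im[:,:,::-1])
    p=camera_params(c); print(c,p['vertical_fov'],p['cx'],p['cy'],np.round(p['extrinsics'],3).tolist())
    for n in ["filter_cube_1","objective_1","eyepiece","square_tray","twin_well_tray","wide_well_tray","oil_bottle","cleaner_bottle"]:
        print(n,[(np.round(d['centre']).astype(int).tolist(),round(d['confidence'],2)) for d in find_in(n,c)])
E
```

```text
pics
0.0 [252.14266704 598.26451612 196.05817529] [[-0.922, 0.388, -0.001], [0.388, 0.922, -0.002], [0.0, -0.002, -1.0]] 91.7288120824859
top 42.29955062254787 315.23549821693956 240.00845654451334 [[-0.014, -0.99, 0.14, 383.819], [-1.0, 0.015, 0.009, -66.754], [-0.011, -0.14, -0.99, 1552.081], [0.0, 0.0, 0.0, 1.0]]
filter_cube_1 [([455, 166, 40], 0.75), ([463, -44, 36], 0.66)]
objective_1 [([461, 284, 39], 0.62)]
eyepiece [([462, -289, 54], 0.63)]
square_tray [([798, -310, 2], 0.71), ([584, -63, 2], 0.63)]
twin_well_tray [([603, 165, 10], 0.78)]
wide_well_tray [([585, -275, 6], 0.86), ([585, -62, 4], 0.39)]
oil_bottle [([471, 41, 64], 0.67)]
cleaner_bottle [([421, -412, 61], 0.5)]
scene 53.30808214747816 324.2547673025823 237.95989940122936 [[0.82, -0.224, 0.526, -20.923], [-0.572, -0.348, 0.743, -979.686], [0.016, -0.91, -0.413, 560.652], [0.0, 0.0, 0.0, 1.0]]
filter_cube_1 [([452, -64, 29], 0.55), ([452, 160, 28], 0.51)]
objective_1 [([466, -179, 36], 0.49)]
eyepiece [([456, -304, 33], 0.98)]
square_tray [([811, -293, 8], 0.71), ([577, -11, 9], 0.62)]
twin_well_tray [([597, 149, 14], 0.73)]
wide_well_tray []
oil_bottle [([467, 32, 42], 0.75)]
cleaner_bottle [([418, -430, 49], 0.8)]
```

View pics/top0.png

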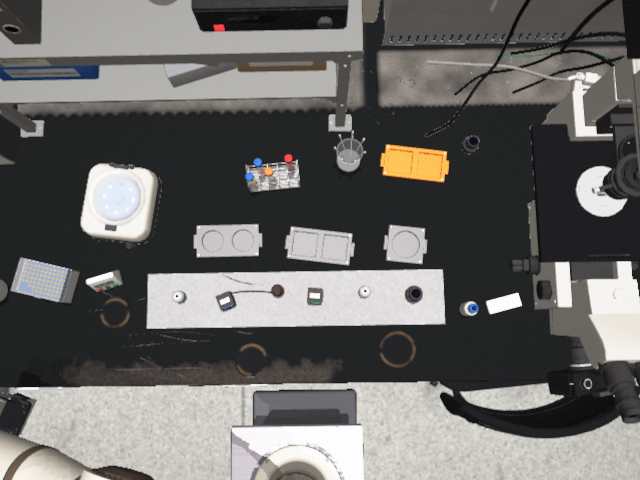

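View pics/scene0.png

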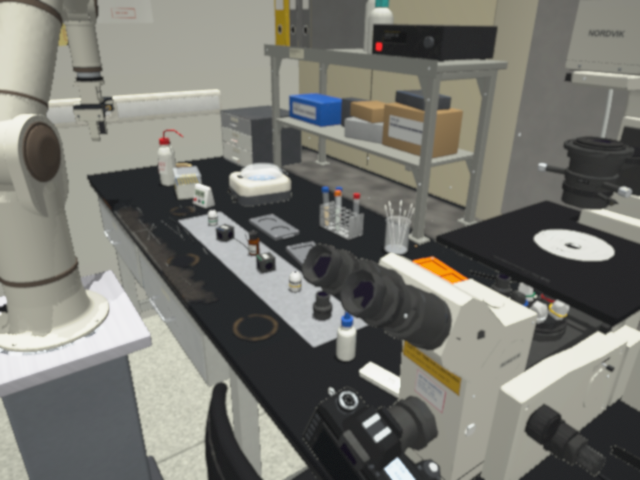

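The top view shows the row on the mat: an objective at (179,297), a rotated cube (226,301), the oil bottle (278,291), a cube (315,296), an objective (365,292) and the eyepiece (414,295). The trays are at (228,241) twin, (320,245) square and (406,244) wide, with the orange decoy at (415,163). The scene view agrees, with the arm clear at the left.

```bash
cat > h.py <<'E'
from rig import *
import cv2, numpy as np
P={c:camera_params(c) for c in("top","scene")}
def ray(c,u,v,z):
    p=P[c]; f=240/np.tan(np.radians(p['vertical_fov']/2)); E=np.array(p['extrinsics'])
    d=E[:3,:3]@np.array([(u-p['cx'])/f,(v-p['cy'])/f,1]); o=E[:3,3]
    return o+d*(z-o[2])/d[2]
def proj(c,X):
    p=P[c]; f=240/np.tan(np.radians(p['vertical_fov']/2)); E=np.array(p['extrinsics'])
    q=E[:3,:3].T@(np.array(X,float)-E[:3,3]); return np.array([p['cx']+f*q[0]/q[2],p['cy']+f*q[1]/q[2]])
E
python3 - <<'E'
from h import *
im=cv2.imread("pics/top0.png"); hsv=cv2.cvtColor(im,cv2.COLOR_BGR2HSV)
m=((hsv[:,:,2]>85)&(hsv[:,:,1]<60)).astype(np.uint8)*255
m[:215]=0;m[268:]=0;m[:,:180]=0;m[:,440:]=0
cs,_=cv2.findContours(m,cv2.RETR_EXTERNAL,cv2.CHAIN_APPROX_NONE)
for c in cs:
    if cv2.contourArea(c)<300: continue
    w=np.array([ray("top",u,v,10)[:2] for u,v in c[:,0,:]],np.float32)
    r=cv2.minAreaRect(w); print(cv2.boundingRect(c),[np.round(x,1) for x in r])
a=im[262:332,150:300]; b=im[262:332,295:445]
s=lambda x:cv2.resize(x,None,fx=5,fy=4.2857*7/6,interpolation=cv2.INTER_CUBIC)
s=lambda x:cv2.resize(x,None,fx=4.2,fy=4.2,interpolation=cv2.INTER_CUBIC)
cv2.imwrite("pics/crop0.png",np.vstack([s(a),s(b)]))
E
```

```text
(284, 226, 71, 40) [array([588.1, -62.1]), array([174.6,  82.5]), np.float64(82.4)]
(383, 224, 45, 41) [array([ 588.4, -276.7]), array([109. ,  92.6]), np.float64(83.1)]
(193, 224, 70, 34) [array([604.6, 168.4]), array([ 83.1, 173.9]), np.float64(0.5)]
```

View pics/crop0.png

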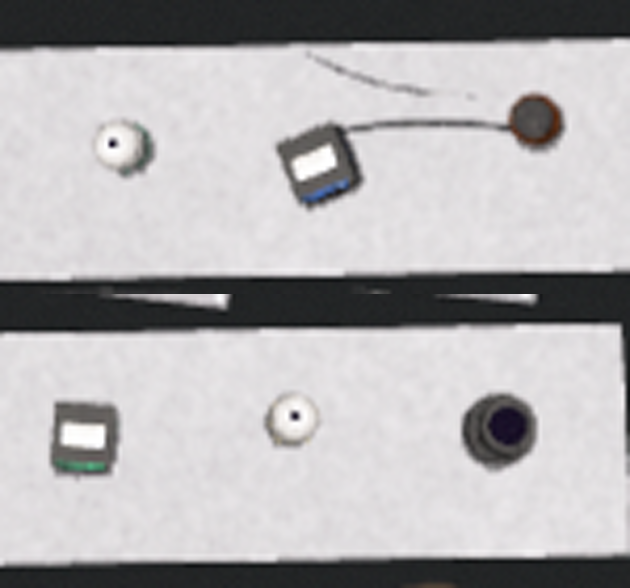

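The crop, 4.2x, shows the left half above and the right half below. Both objectives stand upright with lens dots at (112,143) and (294,416). The tilted cube is at (315,160), the square cube at (86,433), the eyepiece top at (508,426) and the oil bottle at (535,120); the dark line between cube and bottle looks like a mat scratch.

```bash
python3 - <<'E'
from h import *
im=cv2.imread("pics/top0.png")
def im_px(x,y): return (150+x/4.2,262+y/4.2) if y<294 else (295+x/4.2,262+(y-294)/4.2)
for n,x,y,z in [("objA dot",112,143,47),("objA base",127,150,14),("objB dot",294,416,47),("objB base",292,421,14),("eye",508,426,54),("eyebody",498,431,28),("oil",535,120,64),("cubeA label",314,162,39),("cubeB label",83,435,39)]:
    print(n,np.round(ray("top",*im_px(x,y),z),1))
g=cv2.cvtColor(cv2.resize(im,None,fx=4,fy=4,interpolation=cv2.INTER_CUBIC),cv2.COLOR_BGR2GRAY)
hs=cv2.cvtColor(cv2.resize(im,None,fx=4,fy=4,interpolation=cv2.INTER_CUBIC),cv2.COLOR_BGR2HSV)
for n,(x0,y0,x1,y1) in {"A":(212,286,240,314),"B":(303,284,328,310)}.items():
    s=np.s_[y0*4:y1*4,x0*4:x1*4]
    m=(g[s]<140).astype(np.uint8)*255
    m=cv2.morphologyEx(m,cv2.MORPH_OPEN,np.ones((15,15)))
    for nm,mm in (("dark",m),("top",cv2.morphologyEx(((g[s]<140)&(hs[s][:,:,1]<70)).astype(np.uint8)*255,cv2.MORPH_OPEN,np.ones((9,9))))):
        c=max(cv2.findContours(mm,cv2.RETR_EXTERNAL,cv2.CHAIN_APPROX_NONE)[0],key=cv2.contourArea)
        w=np.array([ray("top",(u)/4+x0,(v)/4+y0,39)[:2] for u,v in c[:,0,:]],np.float32)
        print(n,nm,[np.round(q,1) for q in cv2.minAreaRect(w)])
E
```

```text
objA dot [464.2 285.4  47. ]
objA base [461.7 284.2  14. ]
objB dot [ 469.7 -171.3   47. ]
objB base [ 468.7 -172.3   14. ]
eye [ 461.9 -293.1   54. ]
eyebody [ 460.4 -291.1   28. ]
oil [472.9  39.6  64. ]
cubeA label [452.  169.7  39. ]
cubeB label [461.  -49.5  39. ]
A dark [array([442.7, 162.4]), array([26.3, 40.6]), np.float64(24.2)]
A top [array([451.4, 166.3]), array([40.7, 41. ]), np.float64(20.2)]
B dark [array([473.6, -50.5]), array([34. , 10.8]), np.float64(86.3)]
B top [array([462.2, -50.3]), array([37.6, 34.3]), np.float64(87.6)]
```

```bash
cat >> h.py <<'E'
def plan(target,yaw,n):
    "n equal world steps to target with tool y axis at world angle yaw (deg); rows in tool axes"
    o=get_obs(); p=np.array(o['tool_pos']); R=np.array(o['ee_rot']); a=np.arctan2(R[1,1],R[0,1])
    d=(np.array(target,float)-p)/n; s=(np.radians(yaw)-a+np.pi)%(2*np.pi)-np.pi; s/=n
    print(o['t'],np.round(p,1),round(np.degrees(a),1),'open',round(o['opening'],1),'F',np.round(o['force'],1))
    for i in range(n):
        b=a+i*s; y=np.array([np.cos(b),np.sin(b),0]); z=np.array([0,0,-1.]); x=np.cross(y,z)
        print([round(float(d@x),1),round(float(d@y),1),round(float(d@z),1),round(-s,3)])
E
python3 -c "
from h import *
plan((463,285,110),0,10)"
```

```text
0.9 [252.3 599.1 197.2] 67.2 open 91.7 F [ 0.9 -0.9 -0.5]
[-31.6, -20.8, 8.7, np.float64(0.117)]
[-33.8, -16.9, 8.7, np.float64(0.117)]
[-35.6, -12.9, 8.7, np.float64(0.117)]
[-36.8, -8.6, 8.7, np.float64(0.117)]
[-37.6, -4.2, 8.7, np.float64(0.117)]
[-37.8, 0.2, 8.7, np.float64(0.117)]
[-37.5, 4.6, 8.7, np.float64(0.117)]
[-36.7, 9.0, 8.7, np.float64(0.117)]
[-35.4, 13.2, 8.7, np.float64(0.117)]
[-33.7, 17.2, 8.7, np.float64(0.117)]
```

Request:
play_rows([
  [-31.6,-20.8,8.7,0.117],
  [-33.8,-16.9,8.7,0.117],
  [-35.6,-12.9,8.7,0.117],
  [-36.8,-8.6,8.7,0.117],
  [-37.6,-4.2,8.7,0.117],
], grip=1)

```text
t: 1.4
tool_pos: [358.5, 440.8, 153.6]
ee_rot: [[-0.55, 0.835, 0.0], [0.835, 0.55, 0.0], [0.0, 0.001, -1.0]]
force: [-1.1, 0.1, -0.2]
opening: 91.8
grasp_force: 0.0
```

Request:
play_rows([
  [-37.8,0.2,8.7,0.117],
  [-37.5,4.6,8.7,0.117],
  [-36.7,9.0,8.7,0.117],
  [-35.4,13.2,8.7,0.117],
  [-33.7,17.2,8.7,0.117],
])

```text
t: 1.9
tool_pos: [464.1, 284.1, 110.1]
ee_rot: [[0.003, 1.0, 0.001], [1.0, -0.003, 0.0], [0.0, 0.001, -1.0]]
force: [0.1, -0.5, 0.0]
opening: 91.9
grasp_force: 0.0
```

Request:
play_rows([
  [0,0,0,0],
  [0,0,0,0],
  [0,0,0,0],
  [0,0,0,0],
  [0,0,0,0],
])

```text
t: 2.4
tool_pos: [462.7, 286.6, 110.4]
ee_rot: [[-0.005, 1.0, 0.0], [1.0, 0.005, 0.001], [0.001, 0.0, -1.0]]
force: [0.6, -0.0, -0.4]
opening: 91.5
grasp_force: 0.0
```

Request:
play_rows([
  [0,0,25,0],
  [0,0,25,0],
  [0,0,25,0],
  [0,0,17,0],
  [0,0,9,0],
])

```text
t: 2.9
tool_pos: [461.9, 285.3, 7.6]
ee_rot: [[-0.003, 1.0, -0.002], [1.0, 0.003, -0.001], [-0.001, -0.002, -1.0]]
force: [-0.5, 0.6, -0.4]
opening: 91.9
grasp_force: 0.0
```

Request:
play_rows([
  [0,0,0,0],
  [0,0,0,0],
  [0,0,0,0],
  [0,0,0,0],
  [0,0,0,0],
], grip=0)

```text
t: 3.4
tool_pos: [463.8, 285.5, 9.9]
ee_rot: [[-0.002, 1.0, 0.001], [1.0, 0.002, 0.001], [0.001, 0.001, -1.0]]
force: [0.2, 1.1, -0.5]
opening: 56.2
grasp_force: 0.0
```

Request:
play_rows([
  [0,0,0,0],
  [0,0,0,0],
  [0,0,0,0],
  [0,0,0,0],
  [0,0,0,0],
])

```text
t: 3.9
tool_pos: [464.3, 285.6, 9.7]
ee_rot: [[-0.002, 1.0, 0.002], [1.0, 0.002, 0.001], [0.001, 0.002, -1.0]]
force: [0.3, -0.1, 5.4]
opening: 19.7
grasp_force: 26.2
```

Request:
play_rows([
  [0,0,0,0],
  [0,0,0,0],
  [0,0,0,0],
  [0,0,0,0],
  [0,0,0,0],
])

```text
t: 4.4
tool_pos: [464.0, 285.7, 9.7]
ee_rot: [[-0.002, 1.0, 0.001], [1.0, 0.002, 0.001], [0.001, 0.001, -1.0]]
force: [1.0, 0.5, 4.8]
opening: 18.9
grasp_force: 26.1
```

```bash
python3 - <<'E'
from h import *
a=camera("scene")[:,:,::-1]; b=camera("top")[:,:,::-1]
u,v=proj("scene",(463,285,25)).astype(int); s,t=proj("top",(463,285,25)).astype(int); print(u,v,s,t)
f=lambda i,u,v:cv2.resize(i[max(v-45,0):max(v-45,0)+90,u-35:u+35],None,fx=5.5,fy=5.5,interpolation=cv2.INTER_CUBIC)
cv2.imwrite("pics/g1.png",np.hstack([f(a,u,v),f(b,s,t)]))
E
```

```text
211 217 178 296
```

View pics/g1.png

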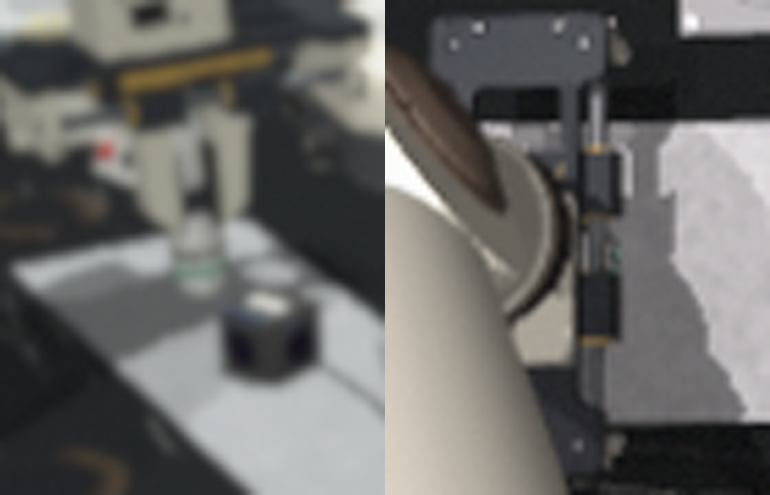

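The scene crop shows the fingers holding the egg's upper dome: fingertips at about (185–225,235), with the base at (200,290) still upright. The tips look higher than I intended, and 19 mm opening is narrower than the 29 mm barrel, so I'll open, go lower and regrip.

Request:
play_rows([
  [0,0,0,0],
  [0,0,0,0],
  [0,0,0,0],
  [0,0,2,0],
  [0,0,2,0],
], grip=0.6)

```text
t: 5.0
tool_pos: [462.9, 285.0, 4.7]
ee_rot: [[-0.002, 1.0, -0.001], [1.0, 0.002, -0.0], [-0.0, -0.001, -1.0]]
force: [0.0, -0.8, -0.7]
opening: 53.2
grasp_force: 0.0
```

Request:
play_rows([
  [0,0,1,0],
  [0,0,1,0],
  [0,0,0,0],
  [0,0,0,0],
  [0,0,0,0],
])

```text
t: 5.5
tool_pos: [463.4, 285.3, 3.2]
ee_rot: [[-0.002, 1.0, 0.0], [1.0, 0.002, 0.0], [0.0, 0.0, -1.0]]
force: [0.2, -0.2, -0.0]
opening: 55.2
grasp_force: 0.0
```

Request:
play_rows([
  [0,0,0,0],
  [0,0,0,0],
  [0,0,0,0],
  [0,0,0,0],
  [0,0,0,0],
], grip=0)

```text
t: 6.0
tool_pos: [463.6, 285.2, 3.2]
ee_rot: [[-0.002, 1.0, 0.0], [1.0, 0.002, 0.0], [0.0, 0.0, -1.0]]
force: [1.5, 0.7, 0.4]
opening: 24.8
grasp_force: 29.4
```

Request:
play_rows([
  [0,0,0,0],
  [0,0,0,0],
  [0,0,0,0],
  [0,0,1,0],
  [0,0,1,0],
], grip=0.6)

```text
t: 6.5
tool_pos: [463.2, 285.2, 1.0]
ee_rot: [[-0.002, 1.0, -0.0], [1.0, 0.002, 0.0], [0.0, -0.0, -1.0]]
force: [-0.2, -0.4, -0.2]
opening: 54.5
grasp_force: 0.0
```

Request:
play_rows([
  [0,0,1,0],
  [0,0,1,0],
  [0,0,0,0],
  [0,0,0,0],
  [0,0,0,0],
])

```text
t: 7.0
tool_pos: [463.3, 285.2, -0.9]
ee_rot: [[-0.002, 1.0, -0.0], [1.0, 0.002, 0.0], [0.0, -0.0, -1.0]]
force: [0.5, -0.2, -0.0]
opening: 55.0
grasp_force: 0.0
```

```bash
python3 - <<'E'
from h import *
a=camera("scene")[:,:,::-1]
print(get_obs()['tool_pos'])
i=cv2.resize(a[172:242,165:260],None,fx=8,fy=8,interpolation=cv2.INTER_CUBIC)
for z in (0,10,20,30,40):
    u,v=(proj("scene",(463,285,z))-[165,172])*8; cv2.line(i,(int(u)-60,int(v)),(int(u)-40,int(v)),(0,0,255),1); cv2.putText(i,str(z),(int(u)-90,int(v)),0,.4,(0,0,255))
cv2.imwrite("pics/g2.png",i)
E
```

```text
[463.32661247 285.21776026  -0.84295074]
```

View pics/g2.png

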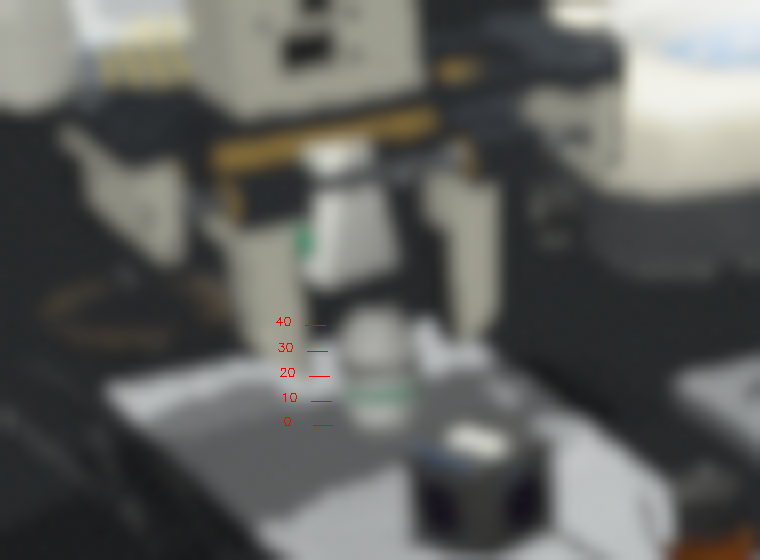

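The scene crop shows the open fingers straddling the egg, left tip at about (280,355) and right tip at about (470,335), both well above the mat although the TCP reads -1. Next I'll solve their heights.

```bash
python3 - <<'E'
from h import *
from scipy.optimize import fsolve
for u,v in ((280,355),(470,335),(378,428)):
    t=np.array([u,v])/8+[165,172]
    for y in (275,285): print(y,np.round(fsolve(lambda q:proj("scene",(q[0],y,q[1]))-t,[463,10]),1))
E
```

```text
275 [426.3  39.8]
285 [429.8  35.6]
275 [499.5  32. ]
285 [503.6  27.8]
275 [460.7   3.3]
285 [464.5  -1.2]
```

Request:
play_rows([
  [0,0,2,0],
  [0,0,2,0],
  [0,0,2,0],
  [0,0,2,0],
  [0,0,2,0],
])

```text
t: 7.55
tool_pos: [463.2, 285.2, -11.1]
ee_rot: [[-0.002, 1.0, -0.0], [1.0, 0.002, -0.0], [-0.0, -0.0, -1.0]]
force: [-0.2, 0.5, -0.1]
opening: 55.1
grasp_force: 0.0
```

Request:
play_rows([
  [0,0,0,0],
  [0,0,0,0],
  [0,0,0,0],
  [0,0,0,0],
  [0,0,0,0],
], grip=0)

```text
t: 8.05
tool_pos: [463.9, 285.4, -10.6]
ee_rot: [[-0.002, 1.0, 0.001], [1.0, 0.002, 0.001], [0.001, 0.001, -1.0]]
force: [0.6, 0.1, 1.0]
opening: 27.4
grasp_force: 30.0
```

Request:
play_rows([
  [0,0,0,0],
  [0,0,0,0],
  [0,0,2,0],
  [0,0,2,0],
  [0,0,2,0],
], grip=0.6)

```text
t: 8.55
tool_pos: [463.0, 285.1, -17.2]
ee_rot: [[-0.002, 1.0, -0.0], [1.0, 0.002, -0.0], [-0.0, -0.0, -1.0]]
force: [-0.3, 0.0, -0.3]
opening: 54.8
grasp_force: 0.0
```

Request:
play_rows([
  [0,0,1,0],
  [0,0,1,0],
  [0,0,1,0],
  [0,0,1,0],
  [0,0,0,0],
])

```text
t: 9.05
tool_pos: [463.2, 285.1, -21.0]
ee_rot: [[-0.002, 1.0, -0.0], [1.0, 0.002, -0.0], [-0.0, -0.0, -1.0]]
force: [0.1, -0.1, -0.4]
opening: 55.2
grasp_force: 0.0
```

Request:
play_rows([
  [0,0,0,0],
  [0,0,0,0],
  [0,0,0,0],
  [0,0,0,0],
  [0,0,0,0],
], grip=0)

```text
t: 9.55
tool_pos: [463.6, 285.3, -20.7]
ee_rot: [[-0.002, 1.0, 0.001], [1.0, 0.002, 0.0], [0.0, 0.001, -1.0]]
force: [0.7, -0.5, 0.5]
opening: 27.6
grasp_force: 30.0
```

Request:
play_rows([
  [0,0,-5,0],
  [0,0,-10,0],
  [0,0,-20,0],
  [0,0,-30,0],
  [0,0,-30,0],
])

```text
t: 10.05
tool_pos: [462.7, 284.9, 75.3]
ee_rot: [[-0.002, 1.0, -0.001], [1.0, 0.002, -0.001], [-0.001, -0.001, -1.0]]
force: [0.3, -0.4, -1.3]
opening: 27.9
grasp_force: 30.0
```

```bash
python3 - <<'E'
from h import *
a=camera("scene")[:,:,::-1]
print(get_obs()['tool_pos'],get_obs()['opening'],get_obs()['force'])
i=cv2.resize(a[142:242,165:260],None,fx=6,fy=6,interpolation=cv2.INTER_CUBIC)
cv2.imwrite("pics/g3.png",i)
plan((604.6,206.4,74),0,5)
E
```

```text
[465.90217833 287.03680507  80.54800967] 27.697440431504432 [0.71970941 0.48661915 0.99798244]
10.1 [465.9 287.   80.5] 0.1 open 27.7 F [0.7 0.5 1. ]
[-16.2, 27.7, 1.3, np.float64(0.0)]
[-16.2, 27.7, 1.3, np.float64(0.0)]
[-16.2, 27.7, 1.3, np.float64(0.0)]
[-16.1, 27.7, 1.3, np.float64(0.0)]
[-16.1, 27.7, 1.3, np.float64(0.0)]
```

View pics/g3.png

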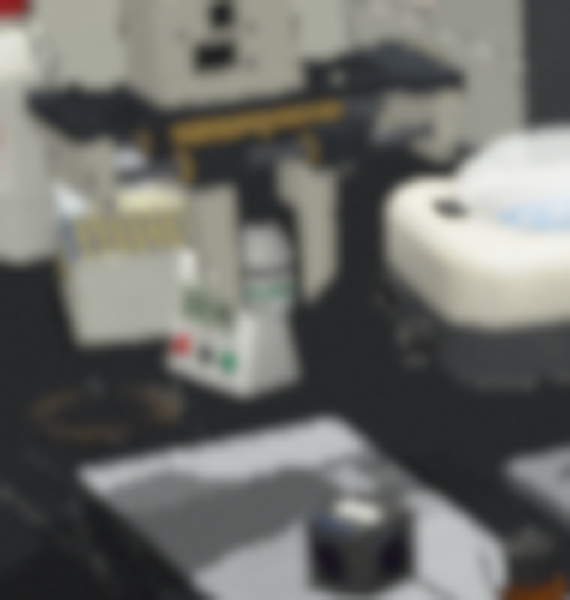

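The crop shows the objective lifted and held upright between the fingers, its green band at about (265,290) level with the fingertips. Next: carry it to the left well.

Request:
play_rows([
  [-15.7,28.2,0,0],
  [-15.7,28.3,0,0],
  [-15.7,28.3,0,0],
  [-15.8,28.3,0,0],
  [-15.8,28.3,0,0],
])

```text
t: 10.6
tool_pos: [605.8, 206.1, 74.7]
ee_rot: [[-0.002, 1.0, 0.0], [1.0, 0.002, 0.0], [0.0, 0.0, -1.0]]
force: [1.0, 0.6, -1.7]
opening: 27.6
grasp_force: 30.0
```

Request:
play_rows([
  [0,0,20,0],
  [0,0,25,0],
  [0,0,25,0],
  [0,0,10,0],
  [0,0,5,0],
])

```text
t: 11.1
tool_pos: [603.9, 206.5, -11.8]
ee_rot: [[-0.002, 1.0, -0.002], [1.0, 0.002, -0.001], [-0.001, -0.002, -1.0]]
force: [0.6, 0.9, -1.8]
opening: 27.2
grasp_force: 30.0
```

Request:
play_rows([
  [0,0,2,0],
  [0,0,1,0],
  [0,0,0,0],
  [0,0,0,0],
  [0,0,0,0],
])

```text
t: 11.6
tool_pos: [605.3, 207.0, -13.2]
ee_rot: [[-0.002, 1.0, 0.001], [1.0, 0.002, 0.0], [0.0, 0.001, -1.0]]
force: [0.5, 0.1, -1.3]
opening: 27.6
grasp_force: 30.0
```

Request:
play_rows([
  [0,0,1,0],
  [0,0,1,0],
  [0,0,1,0],
  [0,0,0,0],
  [0,0,0,0],
])

```text
t: 12.1
tool_pos: [604.7, 206.7, -17.0]
ee_rot: [[-0.002, 1.0, -0.0], [1.0, 0.002, -0.0], [-0.0, -0.0, -1.0]]
force: [-0.1, -0.3, -1.1]
opening: 27.8
grasp_force: 30.0
```

Request:
play_rows([
  [0,0,1,0],
  [0,0,0,0],
  [0,0,0,0],
  [0,0,0,0],
  [0,0,0,0],
])

```text
t: 12.6
tool_pos: [604.9, 206.9, -17.9]
ee_rot: [[-0.002, 1.0, 0.0], [1.0, 0.002, 0.0], [0.0, 0.0, -1.0]]
force: [-0.9, -0.8, -1.3]
opening: 28.1
grasp_force: 30.0
```

Request:
play_rows([
  [0,0,0.5,0],
  [0,0,0,0],
  [0,0,0,0],
  [0,0,0,0],
  [0,0,0,0],
], grip=0.7)

```text
t: 13.1
tool_pos: [604.9, 206.9, -18.3]
ee_rot: [[-0.002, 1.0, 0.0], [1.0, 0.002, 0.0], [0.0, 0.0, -1.0]]
force: [-0.1, -0.2, -0.9]
opening: 62.0
grasp_force: 0.0
```

Request:
play_rows([
  [0,0,-10,0],
  [0,0,-20,0],
  [0,0,-25,0],
  [0,0,-25,0],
  [0,0,-15,0],
])

```text
t: 13.6
tool_pos: [606.2, 207.3, 79.6]
ee_rot: [[-0.002, 1.0, 0.003], [1.0, 0.002, 0.001], [0.001, 0.003, -1.0]]
force: [0.1, 0.0, -0.3]
opening: 64.4
grasp_force: 0.0
```

```bash
python3 -c "
from h import *
plan((452,168,75),21,5)"
```

```text
13.6 [606.2 207.3  79.6] 0.1 open 64.4 F [ 0.1  0.  -0.3]
[-7.8, -30.9, 0.9, np.float64(-0.073)]
[-5.5, -31.3, 0.9, np.float64(-0.073)]
[-3.2, -31.7, 0.9, np.float64(-0.073)]
[-0.9, -31.8, 0.9, np.float64(-0.073)]
[1.4, -31.8, 0.9, np.float64(-0.073)]
```

Request:
play_rows([
  [-7.8,-30.7,0,-0.073],
  [-5.5,-31.1,0,-0.073],
  [-3.2,-31.4,0,-0.073],
  [-0.9,-31.6,0,-0.073],
  [1.4,-31.6,0,-0.073],
], grip=1)

```text
t: 14.1
tool_pos: [450.5, 167.3, 76.9]
ee_rot: [[-0.362, 0.932, 0.0], [0.932, 0.362, -0.0], [-0.0, 0.0, -1.0]]
force: [-0.2, 0.8, -0.7]
opening: 91.8
grasp_force: 0.0
```

Request:
play_rows([
  [0,0,10,0],
  [0,0,10,0],
  [0,0,0,0],
  [0,0,0,0],
  [0,0,0,0],
])

```text
t: 14.6
tool_pos: [452.6, 168.0, 56.6]
ee_rot: [[-0.358, 0.934, 0.0], [0.934, 0.358, 0.0], [0.0, 0.0, -1.0]]
force: [0.2, 0.1, -1.5]
opening: 91.9
grasp_force: 0.0
```

```bash
python3 - <<'E'
from h import *
plan((452,168,56),21,1)
a=camera("top")[:,:,::-1]; b=camera("scene")[:,:,::-1]
f=lambda i,x,y:cv2.resize(i[y:y+90,x:x+80],None,fx=5,fy=5,interpolation=cv2.INTER_CUBIC)
cv2.imwrite("pics/g4.png",np.hstack([f(a,190,225),f(b,195,170)]))
E
```

```text
14.6 [452.6 168.   56.6] 21.0 open 91.9 F [ 0.2  0.1 -1.5]
[0.2, -0.6, 0.6, np.float64(0.0)]
```

View pics/g4.png

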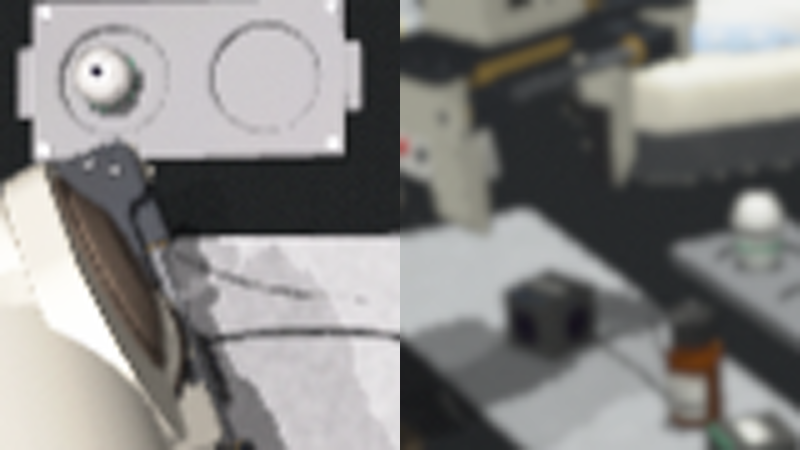

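The crop shows the first objective upright and centred in the left well, around (112,82) with the well at (114,78). The open gripper is over the tilted cube, and the oil bottle is undisturbed.

Request:
play_rows([
  [0,0,20,0],
  [0,0,20,0],
  [0,0,20,0],
  [0,0,12,0],
  [0,0,5,0],
])

```text
t: 15.2
tool_pos: [451.1, 167.5, -21.4]
ee_rot: [[-0.359, 0.933, -0.002], [0.933, 0.359, -0.001], [0.0, -0.002, -1.0]]
force: [0.1, 0.3, 0.6]
opening: 91.6
grasp_force: 0.0
```

Request:
play_rows([
  [0,0,0,0],
  [0,0,0,0],
  [0,0,0,0],
  [0,0,0,0],
  [0,0,0,0],
], grip=0)

```text
t: 15.7
tool_pos: [452.1, 167.8, -19.9]
ee_rot: [[-0.359, 0.933, 0.001], [0.933, 0.359, 0.0], [-0.0, 0.001, -1.0]]
force: [-0.4, 0.1, -0.2]
opening: 56.5
grasp_force: 0.0
```

Request:
play_rows([
  [0,0,0,0],
  [0,0,0,0],
  [0,0,0,0],
  [0,0,0,0],
  [0,0,0,0],
])

```text
t: 16.2
tool_pos: [452.2, 167.8, -20.2]
ee_rot: [[-0.359, 0.933, 0.001], [0.933, 0.359, 0.0], [0.0, 0.001, -1.0]]
force: [0.7, 0.1, 2.6]
opening: 37.6
grasp_force: 30.0
```

Request:
play_rows([
  [0,0,-5,0],
  [0,0,-15,0],
  [0,0,-25,0],
  [0,0,-30,0],
  [0,0,-20,0],
])

```text
t: 16.7
tool_pos: [451.4, 167.7, 76.1]
ee_rot: [[-0.359, 0.933, -0.0], [0.933, 0.359, 0.0], [0.0, -0.0, -1.0]]
force: [0.6, -0.2, -0.9]
opening: 37.7
grasp_force: 30.0
```

Request:
play_rows([
  [0,0,0,0],
  [0,0,0,0],
  [0,0,0,0],
  [0,0,0,0],
  [0,0,0,0],
])

```text
t: 17.2
tool_pos: [450.9, 167.4, 73.6]
ee_rot: [[-0.359, 0.933, -0.002], [0.933, 0.359, -0.001], [0.0, -0.002, -1.0]]
force: [0.4, 0.6, -0.6]
opening: 38.0
grasp_force: 30.0
```

```bash
python3 -c "
from h import *
plan((593.1,-24.4,74.5),-7.6,10)"
```

```text
17.2 [450.9 167.4  73.6] 21.0 open 38.0 F [ 0.4  0.6 -0.6]
[-23.0, 6.4, -0.1, np.float64(0.05)]
[-22.7, 7.5, -0.1, np.float64(0.05)]
[-22.3, 8.7, -0.1, np.float64(0.05)]
[-21.8, 9.8, -0.1, np.float64(0.05)]
[-21.3, 10.8, -0.1, np.float64(0.05)]
[-20.7, 11.9, -0.1, np.float64(0.05)]
[-20.1, 12.9, -0.1, np.float64(0.05)]
[-19.4, 13.9, -0.1, np.float64(0.05)]
[-18.7, 14.8, -0.1, np.float64(0.05)]
[-17.9, 15.8, -0.1, np.float64(0.05)]
```

Then descend 92 (contact expected at 93).

Request:
play_rows([
  [-23.0,6.4,0,0.05],
  [-22.7,7.5,0,0.05],
  [-22.3,8.7,0,0.05],
  [-21.8,9.8,0,0.05],
  [-21.3,10.8,0,0.05],
])

```text
t: 17.7
tool_pos: [524.1, 69.5, 74.5]
ee_rot: [[-0.112, 0.994, -0.0], [0.994, 0.112, -0.0], [-0.0, -0.0, -1.0]]
force: [0.4, 0.8, -1.5]
opening: 37.8
grasp_force: 30.0
```

Request:
play_rows([
  [-20.7,11.9,0,0.05],
  [-20.1,12.9,0,0.05],
  [-19.4,13.9,0,0.05],
  [-18.7,14.8,0,0.05],
  [-17.9,15.8,0,0.05],
])

```text
t: 18.2
tool_pos: [595.0, -26.2, 74.5]
ee_rot: [[0.137, 0.991, -0.0], [0.991, -0.137, -0.0], [-0.0, -0.0, -1.0]]
force: [0.5, -0.4, -1.0]
opening: 37.7
grasp_force: 30.0
```

Request:
play_rows([
  [0,0,20,0],
  [0,0,25,0],
  [0,0,20,0],
  [0,0,13,0],
  [0,0,7,0],
])

```text
t: 18.7
tool_pos: [593.4, -24.9, -11.8]
ee_rot: [[0.134, 0.991, -0.002], [0.991, -0.134, -0.0], [-0.0, -0.002, -1.0]]
force: [-0.2, 0.5, -1.7]
opening: 37.8
grasp_force: 30.0
```

Request:
play_rows([
  [0,0,2,0],
  [0,0,1,0],
  [0,0,0,0],
  [0,0,0,0],
  [0,0,0,0],
])

```text
t: 19.2
tool_pos: [594.5, -24.1, -12.7]
ee_rot: [[0.133, 0.991, 0.001], [0.991, -0.133, 0.0], [0.0, 0.001, -1.0]]
force: [-0.3, 0.3, -1.4]
opening: 38.0
grasp_force: 30.0
```

Request:
play_rows([
  [0,0,1,0],
  [0,0,1,0],
  [0,0,1,0],
  [0,0,1,0],
  [0,0,0,0],
])

```text
t: 19.7
tool_pos: [593.7, -24.2, -17.7]
ee_rot: [[0.133, 0.991, -0.0], [0.991, -0.133, 0.0], [-0.0, -0.0, -1.0]]
force: [-0.5, -0.4, -1.1]
opening: 37.8
grasp_force: 30.0
```

Request:
play_rows([
  [0,0,0.5,0],
  [0,0,0,0],
  [0,0,0,0],
  [0,0,0,0],
  [0,0,0,0],
])

```text
t: 20.2
tool_pos: [594.0, -24.1, -17.9]
ee_rot: [[0.133, 0.991, -0.0], [0.991, -0.133, 0.0], [0.0, -0.0, -1.0]]
force: [0.1, -0.3, -1.6]
opening: 38.2
grasp_force: 30.0
```

Request:
play_rows([
  [0,0,0,0],
  [0,0,0,0],
  [0,0,0,0],
  [0,0,0,0],
  [0,0,0,0],
], grip=0.75)

```text
t: 20.7
tool_pos: [594.0, -24.1, -17.8]
ee_rot: [[0.133, 0.991, 0.0], [0.991, -0.133, -0.0], [0.0, 0.0, -1.0]]
force: [0.5, 0.0, -0.4]
opening: 67.8
grasp_force: 0.0
```

Request:
play_rows([
  [0,0,-10,0],
  [0,0,-20,0],
  [0,0,-25,0],
  [0,0,-25,0],
  [0,0,-14,0],
])

```text
t: 21.2
tool_pos: [595.5, -24.2, 79.0]
ee_rot: [[0.133, 0.991, 0.004], [0.991, -0.133, 0.0], [0.0, 0.003, -1.0]]
force: [-0.1, 0.5, 0.3]
opening: 69.4
grasp_force: 0.0
```

Request:
play_rows([
  [0,0,0,0],
  [0,0,0,0],
  [0,0,0,0],
  [0,0,0,0],
  [0,0,0,0],
], grip=1)

```text
t: 21.7
tool_pos: [593.2, -24.1, 75.0]
ee_rot: [[0.133, 0.991, -0.002], [0.991, -0.133, 0.0], [-0.0, -0.002, -1.0]]
force: [0.0, 0.1, -0.9]
opening: 91.6
grasp_force: 0.0
```

```bash
python3 -c "
from h import *
plan((461.5,-50,76),-2,5)"
```

```text
21.7 [593.2 -24.1  75. ] -7.6 open 91.6 F [ 0.   0.1 -0.9]
[-8.6, -25.4, -0.2, np.float64(-0.02)]
[-8.1, -25.6, -0.2, np.float64(-0.02)]
[-7.6, -25.7, -0.2, np.float64(-0.02)]
[-7.1, -25.9, -0.2, np.float64(-0.02)]
[-6.6, -26.0, -0.2, np.float64(-0.02)]
```

Request:
play_rows([
  [-8.6,-25.5,0,-0.02],
  [-8.1,-25.7,0,-0.02],
  [-7.6,-25.8,0,-0.02],
  [-7.1,-26.0,0,-0.02],
  [-6.6,-26.1,0,-0.02],
])

```text
t: 22.2
tool_pos: [460.5, -50.2, 75.7]
ee_rot: [[0.032, 0.999, -0.001], [0.999, -0.032, 0.0], [-0.0, -0.001, -1.0]]
force: [0.2, -0.2, 0.6]
opening: 91.5
grasp_force: 0.0
```

Request:
play_rows([
  [0,0,25,0],
  [0,0,25,0],
  [0,0,25,0],
  [0,0,15,0],
  [0,0,7,0],
])

```text
t: 22.7
tool_pos: [460.5, -49.9, -22.6]
ee_rot: [[0.033, 0.999, -0.003], [0.999, -0.033, 0.0], [0.0, -0.003, -1.0]]
force: [-1.0, -0.2, -0.3]
opening: 91.6
grasp_force: 0.0
```

Request:
play_rows([
  [0,0,0,0],
  [0,0,0,0],
  [0,0,0,0],
  [0,0,0,0],
  [0,0,0,0],
], grip=0)

```text
t: 23.2
tool_pos: [462.4, -50.0, -20.3]
ee_rot: [[0.033, 0.999, 0.001], [0.999, -0.033, -0.0], [-0.0, 0.001, -1.0]]
force: [0.5, -0.0, 0.2]
opening: 56.1
grasp_force: 0.0
```

Request:
play_rows([
  [0,0,0,0],
  [0,0,0,0],
  [0,0,0,0],
  [0,0,0,0],
  [0,0,0,0],
])

```text
t: 23.7
tool_pos: [462.1, -50.0, -20.7]
ee_rot: [[0.033, 0.999, 0.0], [0.999, -0.033, 0.0], [0.0, 0.0, -1.0]]
force: [-0.2, -0.7, 3.3]
opening: 38.2
grasp_force: 29.5
```

Request:
play_rows([
  [0,0,-5,0],
  [0,0,-15,0],
  [0,0,-25,0],
  [0,0,-30,0],
  [0,0,-20,0],
])

```text
t: 24.2
tool_pos: [462.0, -50.0, 75.7]
ee_rot: [[0.033, 0.999, 0.001], [0.999, -0.033, -0.0], [0.0, 0.001, -1.0]]
force: [0.9, 0.2, -0.7]
opening: 38.6
grasp_force: 29.5
```

Request:
play_rows([
  [0,0,0,0],
  [0,0,0,0],
  [0,0,0,0],
  [0,0,0,0],
  [0,0,0,0],
])

```text
t: 24.7
tool_pos: [461.0, -50.0, 73.2]
ee_rot: [[0.033, 0.999, -0.002], [0.999, -0.033, 0.0], [0.0, -0.002, -1.0]]
force: [-0.4, -0.4, -0.9]
opening: 38.2
grasp_force: 29.5
```

```bash
python3 - <<'E'
from h import *
plan((583.1,-99.8,74),-7.6,5)
a=camera("top")[:,:,::-1]; b=camera("scene")[:,:,::-1]
f=lambda i,x,y:cv2.resize(i[y:y+90,x:x+80],None,fx=5,fy=5,interpolation=cv2.INTER_CUBIC)
cv2.imwrite("pics/g5.png",np.hstack([f(a,280,215),f(b,235,190)]))
E
```

```text
24.7 [461.  -50.   73.2] -1.9 open 38.2 F [-0.4 -0.4 -0.9]
[-9.2, 24.7, -0.2, np.float64(0.02)]
[-8.7, 24.9, -0.2, np.float64(0.02)]
[-8.2, 25.1, -0.2, np.float64(0.02)]
[-7.7, 25.2, -0.2, np.float64(0.02)]
[-7.2, 25.4, -0.2, np.float64(0.02)]
```

View pics/g5.png

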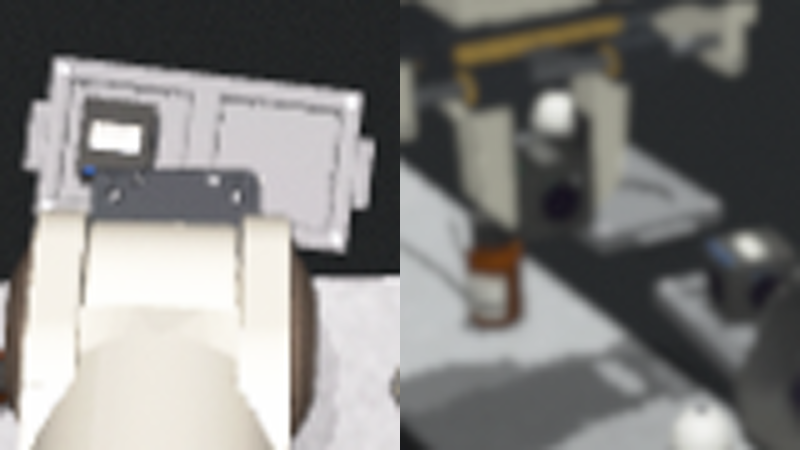

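The crop shows the first cube flat in the left bay, its top centre near (118,135). The second cube is held upright, and the oil bottle is still in place. Next I'll check centring numerically.

```bash
python3 - <<'E'
from h import *
print("bay proj crop",(proj("top",(593.1,-24.4,10))-[280,215])*5,(proj("top",(583.1,-99.8,10))-[280,215])*5)
print("cube top",ray("top",280+118/5,215+133/5,41))
for c in [(55,60),(362,95),(345,250)]: print(ray("top",280+c[0]/5,215+c[1]/5,10))
E
```

```text
bay proj crop [120.92077257 142.51158365] [271.55681799 160.00865528]
cube top [593.63619101 -23.86745736  41.        ]
[635.55341619   8.34551324  10.        ]
[ 615.33827016 -145.81774161   10.        ]
[ 537.27646087 -135.61426029   10.        ]
```

Request:
play_rows([
  [-9.2,24.6,0,0.02],
  [-8.7,24.8,0,0.02],
  [-8.2,24.9,0,0.02],
  [-7.7,25.0,0,0.02],
  [-7.2,25.2,0,0.02],
])

```text
t: 25.3
tool_pos: [583.7, -100.4, 73.6]
ee_rot: [[0.133, 0.991, -0.001], [0.991, -0.133, 0.0], [0.0, -0.001, -1.0]]
force: [0.2, -0.2, -0.4]
opening: 38.2
grasp_force: 29.5
```

Request:
play_rows([
  [0,0,20,0],
  [0,0,25,0],
  [0,0,20,0],
  [0,0,13,0],
  [0,0,7,0],
])

```text
t: 25.8
tool_pos: [582.0, -99.8, -12.5]
ee_rot: [[0.133, 0.991, -0.002], [0.991, -0.133, 0.0], [0.0, -0.002, -1.0]]
force: [-0.3, 0.3, -0.1]
opening: 38.4
grasp_force: 29.5
```

Request:
play_rows([
  [0,0,2,0],
  [0,0,2,0],
  [0,0,1,0],
  [0,0,1,0],
  [0,0,0,0],
])

```text
t: 26.3
tool_pos: [583.4, -100.0, -16.4]
ee_rot: [[0.133, 0.991, 0.001], [0.991, -0.133, -0.0], [0.0, 0.001, -1.0]]
force: [0.7, 0.6, -0.7]
opening: 38.4
grasp_force: 29.5
```

Request:
play_rows([
  [0,0,0.5,0],
  [0,0,0.5,0],
  [0,0,0,0],
  [0,0,0,0],
  [0,0,0,0],
])

```text
t: 26.8
tool_pos: [583.0, -100.0, -17.9]
ee_rot: [[0.133, 0.991, -0.0], [0.991, -0.133, 0.0], [0.0, -0.0, -1.0]]
force: [0.4, -0.6, -0.9]
opening: 38.1
grasp_force: 29.5
```

Request:
play_rows([
  [0,0,0.5,0],
  [0,0,0,0],
  [0,0,0,0],
  [0,0,0,0],
  [0,0,0,0],
], grip=0.75)

```text
t: 27.3
tool_pos: [583.1, -100.0, -18.4]
ee_rot: [[0.133, 0.991, 0.0], [0.991, -0.133, 0.0], [0.0, 0.0, -1.0]]
force: [0.3, 0.3, 0.3]
opening: 68.2
grasp_force: 0.0
```

Request:
play_rows([
  [0,0,-10,0],
  [0,0,-20,0],
  [0,0,-25,0],
  [0,0,-25,0],
  [0,0,-14,0],
])

```text
t: 27.8
tool_pos: [584.6, -100.2, 78.5]
ee_rot: [[0.133, 0.991, 0.004], [0.991, -0.133, -0.0], [0.0, 0.004, -1.0]]
force: [-0.0, -0.6, 0.7]
opening: 68.9
grasp_force: 0.0
```

Request:
play_rows([
  [0,0,0,0],
  [0,0,0,0],
  [0,0,0,0],
  [0,0,0,0],
  [0,0,0,0],
], grip=1)

```text
t: 28.3
tool_pos: [582.4, -99.9, 74.5]
ee_rot: [[0.133, 0.991, -0.002], [0.991, -0.133, 0.0], [0.0, -0.002, -1.0]]
force: [0.3, -0.1, 0.5]
opening: 91.6
grasp_force: 0.0
```

```bash
python3 -c "
from h import *
plan((469.2,-172,76),0,5)"
```

```text
28.3 [582.4 -99.9  74.5] -7.6 open 91.6 F [ 0.3 -0.1  0.5]
[-17.3, -20.5, -0.3, np.float64(-0.027)]
[-16.7, -21.0, -0.3, np.float64(-0.027)]
[-16.2, -21.4, -0.3, np.float64(-0.027)]
[-15.6, -21.8, -0.3, np.float64(-0.027)]
[-15.0, -22.2, -0.3, np.float64(-0.027)]
```

Commanded z is now 75.5, so I descend 96.5 to -21.

Request:
play_rows([
  [-17.3,-20.6,0,-0.027],
  [-16.7,-21.1,0,-0.027],
  [-16.2,-21.5,0,-0.027],
  [-15.6,-21.9,0,-0.027],
  [-15.0,-22.3,0,-0.025],
])

```text
t: 28.8
tool_pos: [468.4, -172.6, 75.2]
ee_rot: [[-0.001, 1.0, -0.001], [1.0, 0.001, 0.0], [0.0, -0.001, -1.0]]
force: [0.0, 0.4, 0.5]
opening: 92.0
grasp_force: 0.0
```

Request:
play_rows([
  [0,0,25,0],
  [0,0,25,0],
  [0,0,24.5,0],
  [0,0,15,0],
  [0,0,7,0],
])

```text
t: 29.3
tool_pos: [468.1, -171.7, -22.7]
ee_rot: [[-0.0, 1.0, -0.003], [1.0, 0.0, 0.001], [0.001, -0.003, -1.0]]
force: [-0.8, -0.2, 0.1]
opening: 91.9
grasp_force: 0.0
```

Request:
play_rows([
  [0,0,0,0],
  [0,0,0,0],
  [0,0,0,0],
  [0,0,0,0],
  [0,0,0,0],
], grip=0)

```text
t: 29.8
tool_pos: [470.1, -172.3, -20.2]
ee_rot: [[0.0, 1.0, 0.001], [1.0, -0.0, -0.0], [-0.0, 0.001, -1.0]]
force: [-0.2, 0.1, -0.4]
opening: 56.4
grasp_force: 0.0
```

Request:
play_rows([
  [0,0,0,0],
  [0,0,0,0],
  [0,0,0,0],
  [0,0,0,0],
  [0,0,0,0],
])

```text
t: 30.3
tool_pos: [470.1, -172.2, -20.8]
ee_rot: [[-0.0, 1.0, 0.001], [1.0, 0.0, -0.0], [-0.0, 0.001, -1.0]]
force: [1.7, -1.0, 0.6]
opening: 28.1
grasp_force: 30.0
```

Request:
play_rows([
  [0,0,-5,0],
  [0,0,-15,0],
  [0,0,-25,0],
  [0,0,-30,0],
  [0,0,-20,0],
])

```text
t: 30.8
tool_pos: [469.6, -172.2, 75.8]
ee_rot: [[0.0, 1.0, 0.0], [1.0, -0.0, -0.0], [-0.0, 0.0, -1.0]]
force: [0.6, 0.6, -1.6]
opening: 28.1
grasp_force: 30.0
```

Request:
play_rows([
  [20,10,0,0],
  [33,15,0,0],
  [33,15,0,0],
  [33,15,0,0],
  [33,15,0,0],
])

```text
t: 31.3
tool_pos: [539.3, -18.9, 74.1]
ee_rot: [[0.0, 1.0, -0.001], [1.0, -0.0, -0.0], [-0.0, -0.001, -1.0]]
force: [0.7, 0.3, -0.9]
opening: 28.0
grasp_force: 30.0
```

Request:
play_rows([
  [33,15,0,0],
  [33,15,0,0],
  [33,15,0,0],
  [31,12,0,0],
  [20.5,8,0,0],
])

```text
t: 31.8
tool_pos: [604.3, 133.7, 73.9]
ee_rot: [[-0.003, 1.0, -0.001], [1.0, 0.003, 0.001], [0.001, -0.001, -1.0]]
force: [-0.0, 0.7, -0.7]
opening: 28.0
grasp_force: 30.0
```

Request:
play_rows([
  [0,0,0,0],
  [0,0,0,0],
  [0,0,0,0],
  [0,0,0,0],
  [0,0,0,0],
])

```text
t: 32.3
tool_pos: [604.4, 129.0, 74.2]
ee_rot: [[0.002, 1.0, -0.0], [1.0, -0.002, -0.001], [-0.001, -0.0, -1.0]]
force: [1.6, 0.8, -0.3]
opening: 28.1
grasp_force: 30.0
```

Request:
play_rows([
  [0,0,20,0],
  [0,0,25,0],
  [0,0,20,0],
  [0,0,13,0],
  [0,0,7,0],
])

```text
t: 32.8
tool_pos: [603.8, 129.7, -12.1]
ee_rot: [[0.001, 1.0, -0.002], [1.0, -0.001, -0.0], [-0.0, -0.002, -1.0]]
force: [0.3, 1.0, -1.6]
opening: 27.8
grasp_force: 30.0
```

Request:
play_rows([
  [0,0,2,0],
  [0,0,2,0],
  [0,0,1,0],
  [0,0,1,0],
  [0,0,0,0],
])

```text
t: 33.3
tool_pos: [604.8, 130.5, -16.5]
ee_rot: [[-0.0, 1.0, 0.001], [1.0, 0.0, 0.0], [0.0, 0.001, -1.0]]
force: [-0.5, 0.6, -1.5]
opening: 28.1
grasp_force: 30.0
```

Request:
play_rows([
  [0,0,0.5,0],
  [0,0,0.5,0],
  [0,0,0,0],
  [0,0,0,0],
  [0,0,0,0],
])

```text
t: 33.8
tool_pos: [604.5, 130.4, -17.9]
ee_rot: [[-0.0, 1.0, -0.0], [1.0, 0.0, 0.0], [0.0, -0.0, -1.0]]
force: [0.5, 0.0, -1.2]
opening: 27.6
grasp_force: 30.0
```

Request:
play_rows([
  [0,0,0.5,0],
  [0,0,0,0],
  [0,0,0,0],
  [0,0,0,0],
  [0,0,0,0],
], grip=0.7)

```text
t: 34.3
tool_pos: [604.6, 130.4, -18.3]
ee_rot: [[0.0, 1.0, 0.0], [1.0, -0.0, 0.0], [0.0, 0.0, -1.0]]
force: [0.3, -0.4, -0.2]
opening: 62.2
grasp_force: 0.0
```

Request:
play_rows([
  [0,0,-10,0],
  [0,0,-20,0],
  [0,0,-25,0],
  [0,0,-25,0],
  [0,0,-14,0],
])

```text
t: 34.8
tool_pos: [606.0, 130.7, 78.6]
ee_rot: [[0.0, 1.0, 0.003], [1.0, -0.0, 0.001], [0.001, 0.003, -1.0]]
force: [1.0, -0.1, -0.4]
opening: 64.3
grasp_force: 0.0
```

Request:
play_rows([
  [0,0,0,0],
  [0,0,0,0],
  [0,0,0,0],
  [0,0,0,0],
  [0,0,0,0],
], grip=1)

```text
t: 35.3
tool_pos: [603.8, 130.2, 74.5]
ee_rot: [[-0.0, 1.0, -0.002], [1.0, 0.0, -0.0], [-0.0, -0.002, -1.0]]
force: [1.4, 0.1, -0.2]
opening: 91.1
grasp_force: 0.0
```

```bash
python3 -c "
from h import *
plan((461,-292,76),0,15)"
```

```text
35.3 [603.8 130.2  74.5] 0.0 open 91.1 F [ 1.4  0.1 -0.2]
[-28.1, -9.5, -0.1, np.float64(0.0)]
[-28.1, -9.5, -0.1, np.float64(0.0)]
[-28.1, -9.5, -0.1, np.float64(0.0)]
[-28.1, -9.5, -0.1, np.float64(0.0)]
[-28.1, -9.5, -0.1, np.float64(0.0)]
[-28.1, -9.5, -0.1, np.float64(0.0)]
[-28.1, -9.5, -0.1, np.float64(0.0)]
[-28.1, -9.5, -0.1, np.float64(0.0)]
[-28.1, -9.5, -0.1, np.float64(0.0)]
[-28.1, -9.5, -0.1, np.float64(0.0)]
[-28.1, -9.5, -0.1, np.float64(0.0)]
[-28.1, -9.5, -0.1, np.float64(0.0)]
[-28.1, -9.5, -0.1, np.float64(0.0)]
[-28.1, -9.5, -0.1, np.float64(0.0)]
[-28.1, -9.5, -0.1, np.float64(0.0)]
```

Request:
play_rows([
  [-20,-7,0,0],
  [-30,-10,0,0],
  [-30,-10,0,0],
  [-30,-10,0,0],
  [-30,-10,0,0],
])

```text
t: 35.8
tool_pos: [556.8, -10.7, 75.2]
ee_rot: [[-0.0, 1.0, -0.001], [1.0, 0.0, -0.0], [-0.0, -0.001, -1.0]]
force: [0.8, 0.1, -0.4]
opening: 92.0
grasp_force: 0.0
```

Request:
play_rows([
  [-30,-10,0,0],
  [-30,-10,0,0],
  [-30,-10,0,0],
  [-30,-10,0,0],
  [-30,-10,0,0],
])

```text
t: 36.3
tool_pos: [506.9, -160.7, 75.3]
ee_rot: [[-0.0, 1.0, -0.0], [1.0, 0.0, 0.0], [0.0, -0.0, -1.0]]
force: [0.7, 0.2, -0.0]
opening: 91.9
grasp_force: 0.0
```

Request:
play_rows([
  [-30,-11,0,0],
  [-30,-11,0,0],
  [-30,-11,0,0],
  [-25,-9,0,0],
  [-17.4,-4.5,0,0],
])

```text
t: 36.8
tool_pos: [459.4, -294.4, 75.2]
ee_rot: [[0.003, 1.0, -0.001], [1.0, -0.003, -0.0], [-0.0, -0.001, -1.0]]
force: [-0.6, 0.1, -0.5]
opening: 91.8
grasp_force: 0.0
```

Request:
play_rows([
  [0,0,0,0],
  [0,0,0,0],
  [0,0,0,0],
  [0,0,0,0],
  [0,0,0,0],
])

```text
t: 37.3
tool_pos: [461.6, -290.8, 75.6]
ee_rot: [[-0.002, 1.0, 0.0], [1.0, 0.002, 0.0], [0.0, 0.0, -1.0]]
force: [-0.0, 0.4, 0.1]
opening: 92.0
grasp_force: 0.0
```

```bash
python3 - <<'E'
from h import *
plan((461,-292,76),0,1)
a=camera("top")[:,:,::-1]; b=camera("scene")[:,:,::-1]
f=lambda i,x,y,w:cv2.resize(i[y:y+int(w*1.25),x:x+w],(400,500),interpolation=cv2.INTER_CUBIC)
cv2.imwrite("pics/g6.png",np.hstack([f(a,360,200,130),f(b,270,230,120)]))
cv2.imwrite("pics/top6.png",a)
E
```

```text
37.3 [ 461.6 -290.8   75.6] 0.1 open 92.0 F [-0.   0.4  0.1]
[-1.2, -0.6, -0.4, np.float64(0.002)]
```

View pics/g6.png

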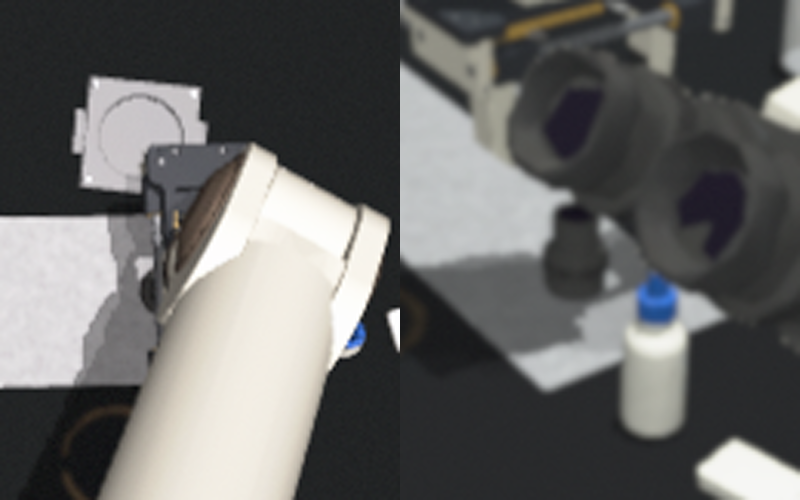

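The crop shows the open gripper over the eyepiece, which is upright behind the microscope's oculars near (577,250) in the scene half. The cleaner bottle is upright at (653,370) and well clear below the wrist. The wide well is at (140,135) in the top half.

Request:
play_rows([
  [-0.5,0,15,0],
  [0,0,15,0],
  [0,0,15,0],
  [0,0,12,0],
  [0,0,8,0],
])

```text
t: 37.9
tool_pos: [460.7, -292.1, 9.7]
ee_rot: [[-0.0, 1.0, -0.001], [1.0, 0.0, 0.001], [0.001, -0.001, -1.0]]
force: [-0.1, 0.8, -0.0]
opening: 91.8
grasp_force: 0.0
```

Request:
play_rows([
  [0,0,10,0],
  [0,0,10,0],
  [0,0,8,0],
  [0,0,4,0],
  [0,0,0,0],
])

```text
t: 38.4
tool_pos: [460.6, -292.3, -22.0]
ee_rot: [[-0.0, 1.0, -0.001], [1.0, 0.0, 0.001], [0.001, -0.001, -1.0]]
force: [0.0, 0.2, 0.4]
opening: 91.6
grasp_force: 0.0
```

Request:
play_rows([
  [0,0,0,0],
  [0,0,0,0],
  [0,0,0,0],
  [0,0,0,0],
  [0,0,0,0],
], grip=0)

```text
t: 38.9
tool_pos: [461.2, -292.6, -21.2]
ee_rot: [[-0.0, 1.0, 0.0], [1.0, 0.0, -0.0], [-0.0, 0.0, -1.0]]
force: [-0.3, -0.4, 0.1]
opening: 56.4
grasp_force: 0.0
```

Request:
play_rows([
  [0,0,0,0],
  [0,0,0,0],
  [0,0,0,0],
  [0,0,0,0],
  [0,0,0,0],
])

```text
t: 39.4
tool_pos: [461.6, -292.6, -21.2]
ee_rot: [[-0.0, 1.0, 0.001], [1.0, 0.0, -0.0], [-0.0, 0.001, -1.0]]
force: [1.8, -0.0, 2.4]
opening: 38.8
grasp_force: 30.0
```

Request:
play_rows([
  [0,0,0,0],
  [0,0,0,0],
  [0,0,1,0],
  [0,0,1,0],
  [0,0,1,0],
], grip=0.7)

```text
t: 39.9
tool_pos: [460.8, -292.5, -24.7]
ee_rot: [[0.0, 1.0, -0.0], [1.0, -0.0, 0.0], [0.0, -0.0, -1.0]]
force: [0.2, 0.1, 0.3]
opening: 63.9
grasp_force: 0.0
```

Request:
play_rows([
  [0,0,0,0],
  [0,0,0,0],
  [0,0,0,0],
  [0,0,0,0],
  [0,0,0,0],
], grip=0)

```text
t: 40.4
tool_pos: [461.2, -292.6, -24.3]
ee_rot: [[-0.0, 1.0, 0.0], [1.0, 0.0, -0.0], [-0.0, 0.0, -1.0]]
force: [0.5, 0.7, -0.4]
opening: 39.2
grasp_force: 30.0
```

Request:
play_rows([
  [0,0,0,0],
  [0,0,0,0],
  [0,0,0,0],
  [0,0,0,0],
  [0,0,0,0],
])

```text
t: 40.9
tool_pos: [461.3, -292.6, -24.3]
ee_rot: [[-0.0, 1.0, 0.0], [1.0, 0.0, -0.0], [-0.0, 0.0, -1.0]]
force: [1.0, 0.7, 1.7]
opening: 38.8
grasp_force: 30.0
```

Request:
play_rows([
  [0,0,-3,0],
  [0,0,-5,0],
  [0,0,-7,0],
  [0,0,0,0],
  [0,0,0,0],
])

```text
t: 41.4
tool_pos: [461.3, -292.7, -9.0]
ee_rot: [[0.0, 1.0, 0.001], [1.0, -0.0, -0.0], [-0.0, 0.001, -1.0]]
force: [-0.6, -0.3, -1.0]
opening: 38.6
grasp_force: 30.0
```

Request:
play_rows([
  [0,0,-10,0],
  [0,0,-20,0],
  [0,0,-20,0],
  [0,0,-15,0],
  [0,0,0,0],
])

```text
t: 41.9
tool_pos: [462.8, -293.6, 58.2]
ee_rot: [[0.0, 1.0, 0.004], [1.0, -0.0, -0.002], [-0.002, 0.004, -1.0]]
force: [-0.8, 0.3, -1.3]
opening: 39.0
grasp_force: 30.0
```

Request:
play_rows([
  [2,15,0,0],
  [4,30,0,0],
  [4,35,0,0],
  [4,30,0,0],
  [1.9,17.2,0,0],
])

```text
t: 42.4
tool_pos: [591.8, -274.0, 54.2]
ee_rot: [[-0.003, 1.0, 0.001], [1.0, 0.003, 0.002], [0.002, 0.001, -1.0]]
force: [0.8, 0.1, -0.5]
opening: 38.9
grasp_force: 30.0
```

Request:
play_rows([
  [0,0,10,0],
  [0,0,20,0],
  [0,0,20,0],
  [0,0,14,0],
  [0,0,7,0],
])

```text
t: 42.9
tool_pos: [585.8, -276.0, -18.3]
ee_rot: [[0.0, 1.0, -0.004], [1.0, -0.0, 0.002], [0.002, -0.004, -1.0]]
force: [-1.2, -0.7, -1.6]
opening: 38.6
grasp_force: 30.0
```

Request:
play_rows([
  [0,0,2,0],
  [0,0,1,0],
  [0,0,0,0],
  [0,0,0,0],
  [0,0,0,0],
])

```text
t: 43.4
tool_pos: [588.8, -276.8, -17.6]
ee_rot: [[-0.0, 1.0, 0.001], [1.0, 0.0, -0.0], [-0.0, 0.001, -1.0]]
force: [1.0, 0.3, -1.7]
opening: 38.9
grasp_force: 30.0
```

Request:
play_rows([
  [0,0,1,0],
  [0,0,0,0],
  [0,0,1,0],
  [0,0,0,0],
  [0,0,0,0],
])

```text
t: 43.9
tool_pos: [588.2, -276.5, -20.5]
ee_rot: [[-0.0, 1.0, -0.0], [1.0, 0.0, 0.0], [0.0, -0.0, -1.0]]
force: [-0.7, 0.4, -2.2]
opening: 39.1
grasp_force: 30.0
```

Request:
play_rows([
  [0,0,0.5,0],
  [0,0,0,0],
  [0,0,0.5,0],
  [0,0,0,0],
  [0,0,0,0],
])

```text
t: 44.4
tool_pos: [588.2, -276.6, -21.4]
ee_rot: [[-0.0, 1.0, -0.0], [1.0, 0.0, 0.0], [0.0, -0.0, -1.0]]
force: [-0.7, -0.1, -1.8]
opening: 39.0
grasp_force: 30.0
```

Gap is about 1 mm, so I release, rise and look.

Request:
play_rows([
  [0,0,0,0],
  [0,0,0,0],
  [0,0,0,0],
  [0,0,0,0],
  [0,0,0,0],
], grip=0.8)

```text
t: 44.9
tool_pos: [592.1, -277.1, -19.0]
ee_rot: [[-0.001, 1.0, 0.007], [1.0, 0.001, -0.002], [-0.002, 0.007, -1.0]]
force: [4.9, 0.6, 5.9]
opening: 72.1
grasp_force: 2.5
```

Request:
play_rows([
  [0,0,-10,0],
  [0,0,-20,0],
  [0,0,-30,0],
  [0,0,-30,0],
  [0,0,-30,0],
])

```text
t: 45.4
tool_pos: [587.3, -276.6, 99.9]
ee_rot: [[0.0, 1.0, -0.001], [1.0, -0.0, 0.0], [0.0, -0.001, -1.0]]
force: [-0.3, -1.3, -0.3]
opening: 73.7
grasp_force: 0.0
```

Request:
play_rows([
  [25,-30,-20,0],
  [25,-30,-10,0],
  [25,-30,0,0],
  [25,-30,0,0],
  [25,-20,0,0],
])

```text
t: 45.9
tool_pos: [445.2, -151.0, 128.8]
ee_rot: [[0.001, 1.0, -0.002], [1.0, -0.001, 0.0], [0.0, -0.002, -1.0]]
force: [0.7, 0.6, 1.0]
opening: 73.4
grasp_force: 0.0
```

Request:
play_rows([
  [30,0,0,0],
  [30,0,0,0],
  [0,0,0,0],
  [0,0,0,0],
  [0,0,0,0],
])

```text
t: 46.4
tool_pos: [448.1, -92.8, 128.8]
ee_rot: [[0.001, 1.0, -0.0], [1.0, -0.001, -0.001], [-0.001, -0.0, -1.0]]
force: [1.0, -0.0, 0.1]
opening: 73.0
grasp_force: 0.0
```

```bash
python3 - <<'E'
from h import *
a=camera("top")[:,:,::-1]
cv2.imwrite("pics/fin.png",cv2.resize(a[215:335,180:440],None,fx=3,fy=3,interpolation=cv2.INTER_CUBIC))
for n,x,y in (("oil",472,40),):print(n,[(np.round(d['centre']),d['confidence']) for d in find_in("oil_bottle","top")])
for n in("objective_1","filter_cube_1","eyepiece","cleaner_bottle"): print(n,[(np.round(d['centre']).tolist(),round(d['confidence'],2)) for d in find_in(n,"top")])
E
```

```text
oil [(array([473.,  41.,  65.]), 0.71)]
objective_1 [([597.0, 204.0, 36.0], 0.7), ([606.0, 127.0, 44.0], 0.44)]
filter_cube_1 [([594.0, -21.0, 39.0], 0.82), ([588.0, -96.0, 38.0], 0.56)]
eyepiece [([586.0, -274.0, 56.0], 0.5)]
cleaner_bottle [([421.0, -414.0, 63.0], 0.76)]
```

View pics/fin.png

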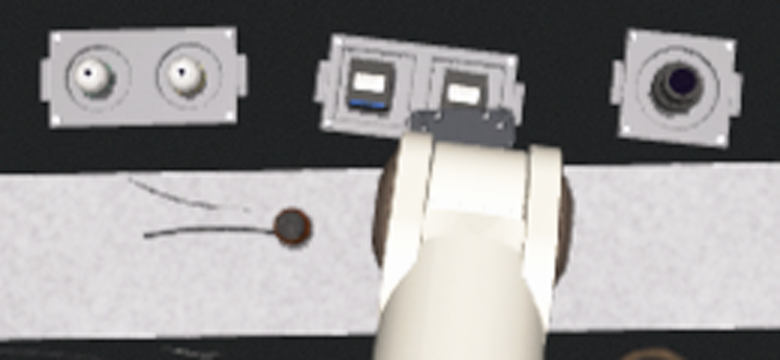

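The picture shows both objectives upright in the twin wells at (97,77) and (187,75), and the cubes flat in the square bays at (370,85) and (465,93). The eyepiece is upright in the wide well at (677,88), and the oil bottle has not moved, at (293,227). The arm is clear, so I hand in.

```bash
python3 -c "
from rig import *
print(job_done())"
```

```text
the job is handed in; nothing more can be done
None
```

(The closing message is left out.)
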